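# Grease the lathe's leadscrew bearing

### The arm

A 6-joint arm with a two-finger parallel gripper is mounted at the origin on the work surface. World frame = base frame: x ahead of the robot, y to its left, z up, the work surface at z = 0. Lengths are in m, angles in rad, forces in N, time in s.
With the tool pointing down it reaches from about 0.325 to 0.85 m from the base axis. Payload 4.4 kg.
Tool frame: the origin (TCP) lies at the very end of the fingers, on their centre line; the grasp point (between the pads) lies robot.tcp_to_grasp behind it (robot.tcp_to_grasp is the distance from the TCP to the grasp point, in m); z points along the fingers, y is the line along which they close (so a half turn about z gives the same grasp; the last joint's range is limited). The gripper opens to 94 mm and grips with 3 to 60 N. Pads are 16 mm wide; open, the fingers measure 119 mm over their backs; the gripper's body (75 mm by 177 mm) begins 78 mm behind the grasp point.
Start: joints at [-1.327, 0.207, 1.542, -0, 1.393, -0.15], TCP at [0.221, -0.531, 0.205] pointing down, gripper open.
Joint ranges: [-2.73, 2.73], [-0.86, 2.22], [0.23, 2.46], [-1.11, 4.25], [0.08, 2.63], [-2.82, 2.82]. Speed limits (rad/s): [2.79, 2.79, 3.14, 3.14, 3.14, 3.14].

### API

Orientations are given as a unit quaternion [w, x, y, z].
In Python, from plant import robot gives the robot as it stands.
- The arm moves only by the shell command python3 -m jog 'ROWS' [FORCE]. ROWS is JSON, a list of rows, each a list of 7 numbers: the shift along the world's x, y, z in units of 1 m (1.0 is 1 m), then the turn, a rotation vector about the world's x, y, z in units of 8 degrees (1.0 is 8 degrees), then the opening, from -1 (shut) to 1 (fully open). A call has 1 to 8 rows; each row shifts and turns the commanded pose from where the row before left it; what a row does not reach is not made up. A row lasts 1/8 s, in which the tool goes at most 62.5 mm and 10.7 degrees, less where a joint would pass 70% of its speed; a pose out of reach is approached as far as the arm can. A call with a number of a shift or a turn outside -1 to 1 is refused whole. A call with a gripper value outside its range is refused whole. The fingers move at their own pace and stop on an object; FORCE is the grip in N (left out, the last holds). Time passes only in rows, so rows that do not move let the fingers close. It gives the time, the measured TCP pose, the force, the opening and the grip force at its end, in the units of the state.
- robot.observe(): the state, without advancing time (a new reading comes with each control period).
- robot.capture(name): name is "side" or "top" or "wrist"; returns a dict with "img" (384x512x3 uint8, red, green, blue), "intrinsics" (3x3 intrinsics, pixels), "position" and "rotation" of the camera in the world; the wrist camera has in their place "hand_eye" (4x4, takes a point from camera to tool coordinates, whose origin is the TCP and whose axes are the flange's). Camera axes: x right, y up, looking along -z (the intrinsics and any distortion apply to the point x, -y, -z); pixel columns grow to the right and rows downward; lengths in m; the calibration is good to about 2 mm. The wrist camera is an equidistant fisheye: a pixel r from the principal point sees the ray r / f radians off the axis. A picture is of the moment at which its call begins: read the wrist's pose just before it. There is no depth.
- robot.hand_in(): hands the job in; it is judged then, once.
The state is a dict: "time": time; "qpos": joint angles; "qvel": joint speeds; "joint_efforts": joint torques, N m; "tcp_pos": TCP position; "eef_rot": TCP orientation; "wrist_force": force on the tool from outside, world axes, zero at the start; "wrist_torque": the same for the moment, N m; "gripper_width": opening from 0.0 (shut) to 1.0 (fully open); "finger_force": force on a finger pad.
Only numpy, scipy, OpenCV 4.12 (cv2) and the standard library are available. Lean on these libraries where they do the work, as an engineer would, in place of code of your own. Each camera call takes 0.05 s, during which the arm holds its last target. There are 200 camera calls.

### The job

Wind the micro lathe's carriage away from the headstock by two full turns of its handwheel, so that the tilted grease nipple stands clear. Then take the grease gun from its wooden block, press its coupler squarely onto the nipple until it snaps on, and push on against the gun's spring until its nozzle is well over half way in. Your program finishes while still holding the gun pressed home like this; leave the other things on the bench alone.

Things in the scene. Friction and masses are not known exactly. Their poses are not given: they have to be found in the camera images.
- gun: Push grease gun, 340 g, a straight round tool. Origin: centre of the coupler's mouth with the nozzle fully out; z runs up its axis. Steel coupler 22 mm across to z = 34 mm, 12 mm tube to 75 mm, aluminium barrel 34 mm across to 163 mm (grip it here), black domed cap 33 mm across to 186 mm. Starts upright in the block, barrel resting on the block's top, nozzle in the hole: lift it 80 mm.
- plunger (a joint): How far the gun's sprung nozzle (coupler and tube) is pushed into the barrel: 0 fully out, 0.012 m fully in. The spring starts to give at 10 N and pushes back with 15 N when fully in.
- coupler_mouth (a point): Centre of the coupler's open mouth; moves with the nozzle. The mouth flares to about 18 mm across and narrows to a bore of 13 mm with four sprung jaws 6 mm inside; they snap over the nipple's head at about 9 N, just before the gun's own spring gives, and close behind it.
- gun_grip (a point): Point on the gun's axis in the middle of the barrel's grip, 135 mm from the coupler's mouth with the nozzle out; fixed in the barrel.
- nipple: Brass grease nipple on the leadscrew's bracket, low at the front of the bed near the headstock, leaning 25 degrees from vertical to the operator. Origin: centre of its foot; z: its axis, outward. Hexagon 13 mm across to z = 5 mm, neck 6 mm across to 13 mm, head 10 mm across at 16 to 17 mm, tapering to 5 mm at the tip at z = 22 mm.
- nipple_seat (a point): Point on the nipple's axis 6 mm from its foot (16 mm below its tip), where the centre of the coupler's mouth stands when the coupler is home and snapped on.
- carriage (a joint): Travel of the lathe's carriage along the bed away from the headstock, m: 0 nearest to headstock and nipple (its apron 6 mm from the nipple's axis), up to 0.10. It is driven by the handwheel, 0.020 m a turn; its guides are stiff (30 N), so that it is not pushed by hand.
- handwheel (a joint): Angle of the carriage handwheel, rad: 0 with the handle at the top; grows clockwise as the operator (the robot) sees it, top toward the right, and takes the carriage to the right. Starts between 0 and 2.5. The wheel, 72 mm across, faces the operator on the front of the carriage and takes about 4 N at the handle.
- crank_handle (a point): Middle of the black revolving handle of the handwheel, 15 mm thick and 55 mm long, which sticks out level from the wheel to the operator. This point lies 28 mm from the wheel's axis, 18 mm from the handle's free end and 41 mm in front of the wheel's face. It moves along with the carriage.
- wheel_centre (a point): Point on the handwheel's axis level with crank_handle's plane of turning; it moves along with the carriage, 65 mm above the bench. Its axes are the lathe's: x level, away from the operator, along the handwheel's axis; y along the bed to the headstock; z up.
- lathe: Bench-top micro lathe, fixed, 520 mm long, 215 mm wide with the motor, 215 mm high at the headstock (+y end), 175 mm at the tailstock. Origin: middle of its underside. Axes: x level, away from the operator, along the handwheel's axis; y along the bed to the headstock; z up.
- tool_block: Fixed wooden block 110 x 75 x 80 mm, origin under its centre, with the gun in a 28 mm hole in the middle and three needle files with thin handles, up to 155 mm high, standing 47 mm from the hole toward the block's +x.
- tape_a: Loose roll of yellow tape lying flat, 60 mm across, 20 mm high; leave it alone.
- tape_b: Loose roll of yellow tape lying flat, 54 mm across, 24 mm high; leave it alone.
- oilstone: Loose grey sharpening stone 45 x 75 x 14 mm; leave it alone.
- black_stone: Loose black cabochon stone, 38 mm across, 15 mm high; leave it alone.
- green_stone: Loose green cabochon stone, 32 mm across, 14 mm high; leave it alone.
- bead_jar: Loose amber glass jar with a metal cap, 48 mm across, 50 mm high; leave it alone.
- steel_block: Loose steel bench block 60 x 60 x 22 mm; leave it alone.
Not all that is in view belongs to the job. Of the things like the gun, leave any that is yellow; of the rest the smaller one is meant.

How it is judged:
On the way, in this order (a step that is already met when the one before it is completed fails the run):
1. the carriage has been wound two turns away from the headstock (distance of wheel_centre from where it was at the start of the episode above 0.037 m), for 0.2 s.
2. the gun has been lifted out of its block (distance between gun and tool_block above 0.09 m and contact force between the fingers and gun above 2 N), for 0.1 s.
3. the coupler has snapped squarely onto the nipple (distance between coupler_mouth and nipple_seat below 0.0035 m and angle between the z axis of gun and the z axis of nipple, either way round below 0.12 rad), for 0.2 s.
At the end, for the whole second after the job is handed in: The fingers hold the gun with its coupler home on the nipple (mouth within 3.5 mm of the seat, axes within 0.12 rad) and press it with more than 8 N, the nozzle more than 6 of its 12 mm in; the carriage is more than 36 mm (1.8 turns) from where it started (all of step 3 and value of joint plunger above 0.006 m and contact force between gun and nipple above 8 N and contact force between the fingers and gun above 3 N and distance of wheel_centre from where it was at the start of the episode above 0.036 m); the arm keeps its last pose, push and grip.
It fails at once if one of the other things on the bench was moved more than 30 mm (distance of any of tape_a, tape_b, oilstone, black_stone, green_stone, bead_jar, steel_block from where it was at the start of the episode above 0.03 m).
It also fails if it takes over 72 s, if anything falls off the work surface, if the arm or the gripper's body presses on something with over 40 N, if the wrist force passes 120 N, or if a joint passes its speed limit or range.

## Working session

There is one attempt and no reset: what is moved stays moved. The work goes in short steps, Python scripts to look and compute and a shell command to move; the robot and the scene stay as the last step left them, time stands still between calls to the robot, and variables do not carry over. Pictures are saved under pics/ and viewed, at most 10 in all, crops included, and the job is handed in when it is done.

```bash
ls; mkdir -p pics
python3 - <<'E'
from plant import robot
import cv2
print(robot.tcp_to_grasp, robot.observe())
for n in("side","top"):
    c=robot.capture(n); cv2.imwrite(f"pics/{n}0.png",cv2.cvtColor(c["img"],cv2.COLOR_RGB2BGR)); print(n,c["intrinsics"],c["position"],c["rotation"],[k for k in c])
E
```

```text
pics
0.0188 {'time': 0.0, 'qpos': array([-1.32650115e+00,  2.07424226e-01,  1.54290968e+00, -1.51639777e-05,
        1.39348711e+00, -1.50487164e-01]), 'qvel': array([ 0.00040698, -0.00066738, -0.00050703,  0.00023035,  0.001224  ,
       -0.00023534]), 'joint_efforts': array([-1.31657205e-03, -3.70875406e+01, -2.81417692e+01,  6.95422688e-02,
        3.61347443e-02, -1.81895989e-04]), 'tcp_pos': array([ 0.22094824, -0.53000223,  0.20430941]), 'eef_rot': array([-1.11260205e-03,  9.80580664e-01,  1.96113029e-01, -5.96936349e-05]), 'wrist_force': array([-0.46370417,  0.5453145 ,  0.38835752]), 'wrist_torque': array([ 0.02821389,  0.02875822, -0.04531666]), 'finger_force': 0.0, 'gripper_width': 1.0013732741969532}
side [[485.77059539   0.         260.47155614]
 [  0.         485.77059539 186.76903763]
 [  0.           0.           1.        ]] [0.2806206  0.91622298 1.01731935] [-0.1369822  -0.0506015   0.39833172  0.90554249] ['img', 'intrinsics', 'position', 'rotation']
top [[445.62749739   0.         258.60299748]
 [  0.         445.62749739 194.236966  ]
 [  0.           0.           1.        ]] [ 0.23065508 -0.03808099  1.57094687] [ 0.7323745   0.08149153 -0.07447664 -0.67189281] ['img', 'intrinsics', 'position', 'rotation']
```

View pics/side0.png

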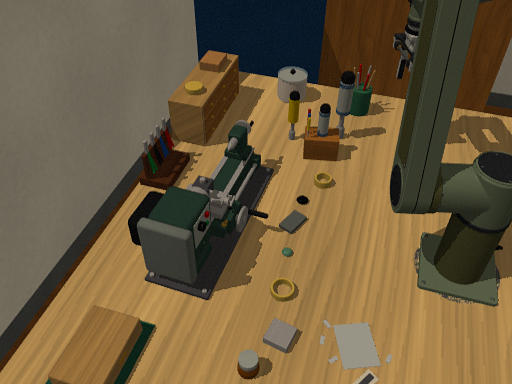

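View pics/top0.png

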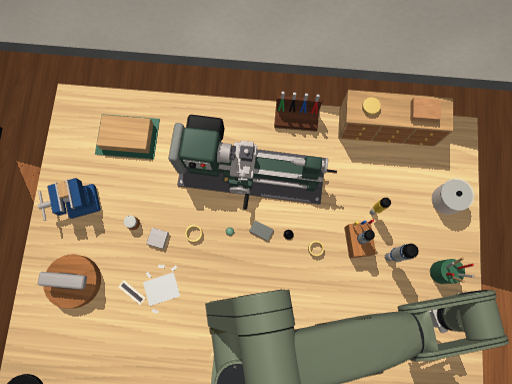

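The side view shows three gun-like tools: a yellow one at (293,112), a grey one in the block at (325,120), and a larger grey one behind at (345,95). In the top view they are at (383,205), (368,235) and (405,252). The one in the block is non-yellow and the smaller, so that should be the gun. I'll check it, and the lathe, in an enlarged crop.

```bash
cat > h.py <<'E'
import numpy as np, cv2
from scipy.spatial.transform import Rotation as R
from scipy.optimize import least_squares
from plant import robot
def rot(q): q=np.asarray(q); return R.from_quat(q[[1,2,3,0]]).as_matrix()
def ray(c,px):
    K=c["intrinsics"]; d=np.array([(px[0]-K[0,2])/K[0,0],-(px[1]-K[1,2])/K[1,1],-1.]); return c["position"],rot(c["rotation"])@(d/np.linalg.norm(d))
def atz(c,px,z): o,d=ray(c,px); return o+d*(z-o[2])/d[2]
def proj(c,p):
    K=c["intrinsics"]; v=rot(c["rotation"]).T@(np.asarray(p)-c["position"]); return np.array([K[0,2]-K[0,0]*v[0]/v[2],K[1,2]+K[1,1]*v[1]/v[2]])
def tri(*obs):
    A=np.zeros((3,3));b=np.zeros(3);L=[ray(c,p) for c,p in obs]
    for o,d in L: P=np.eye(3)-np.outer(d,d);A+=P;b+=P@o
    x=np.linalg.solve(A,b); return x,[np.linalg.norm((np.eye(3)-np.outer(d,d))@(x-o)) for o,d in L]
def save(n,img,box=None,s=1):
    if box: x0,y0,x1,y1=box; img=img[y0:y1,x0:x1]
    return cv2.imwrite(n,cv2.cvtColor(cv2.resize(img,None,fx=s,fy=s,interpolation=cv2.INTER_CUBIC),cv2.COLOR_RGB2BGR))
E
python3 - <<'E'
from h import *
import pickle
s=robot.capture("side");t=robot.capture("top");pickle.dump((s,t),open("c.pkl","wb"))
def cr(i,x,y,w,h,k): return cv2.resize(i[y:y+h,x:x+w],None,fx=k,fy=k,interpolation=cv2.INTER_CUBIC)
a=cr(s["img"],140,110,133,100,3);a=cr(s["img"],195,165,80,60,5)
b=cr(s["img"],280,65,80,100,3);b=cr(s["img"],290,90,80,60,5)
c=cr(t["img"],215,140,80,60,5)
d=cr(t["img"],335,200,80,60,5)
save("pics/crops.png",np.vstack([np.hstack([a,b]),np.hstack([c,d])]))
E
```

```text
(no output)
```

View pics/crops.png

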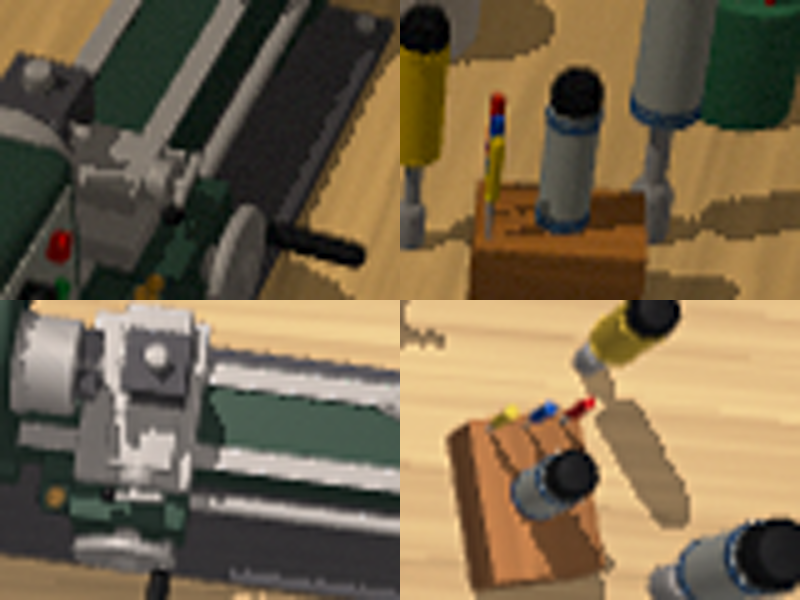

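The crop confirms that the grey gun in the wooden block, with the files beside it, is the one: side cap (325,107), top cap (370,235). The crank handle's end is at side (266.5,215.5) and top (246,209). The brass nipple is at side (225,222) and top (226.4,179).

Run:
```python
from h import *
import pickle
s,t=pickle.load(open("c.pkl","rb"))
np.set_printoptions(precision=4,suppress=True)
for n,a,b in [("handle end",(266.5,215.5),(246,208.5)),("handle base",(250.5,211),(247,194.5)),("nipple",(225,222),(226.4,179)),("corner head front",(212,292),(180,186)),("corner tail front",(273,167),(321,203)),("cap",(325,107),(370,235)),("wheel",(242,214),(239,190))]:
    print(n,*tri((s,a),(t,b)))
print("block top corners", [atz(t,p,.08) for p in [(345,285.),(350,226),(372,222),(375.5,255),(350.5,257)]])
print("block top side", [atz(s,p,.08) for p in [(305,127.5),(339,129),(339,141),(304,140)]])
print("gun cap @.191",atz(s,(325,106),.191),atz(t,(370.3,234.8),.186))
print("barrel bottom", atz(s,(322.6,134),.08))
```

```text
handle end [0.5133 0.0304 0.0685] [np.float64(0.00025228016640318243), np.float64(0.0002522801664033377)]
handle base [0.5601 0.0311 0.0728] [np.float64(0.0017934770478554298), np.float64(0.0017934770478554903)]
nipple [0.6054 0.1058 0.09  ] [np.float64(0.000968481228541507), np.float64(0.0009684812285414364)]
corner head front [0.5817 0.2753 0.0205] [np.float64(0.002254600797071484), np.float64(0.0022546007970716277)]
corner tail front [ 0.5664 -0.2315  0.0152] [np.float64(4.25721149821157e-05), np.float64(4.2572114981857685e-05)]
cap [ 0.4425 -0.3697  0.1802] [np.float64(0.0007124645601233735), np.float64(0.0007124645601233469)]
wheel [0.573  0.0595 0.0841] [np.float64(0.00015583881700203546), np.float64(0.00015583881700194613)]
block top corners [array([ 0.2852, -0.3171,  0.08  ]), array([ 0.4818, -0.3254,  0.08  ]), array([ 0.5018, -0.3989,  0.08  ]), array([ 0.3917, -0.4139,  0.08  ]), array([ 0.3779, -0.3313,  0.08  ])]
block top side [array([ 0.5019, -0.3832,  0.08  ]), array([ 0.3935, -0.4099,  0.08  ]), array([ 0.3822, -0.3455,  0.08  ]), array([ 0.4897, -0.3159,  0.08  ])]
gun cap @.191 [ 0.4422 -0.3586  0.191 ] [ 0.4416 -0.3692  0.186 ]
barrel bottom [ 0.4395 -0.366   0.08  ]
```

The numbers agree with each other: wheel centre y about 0.058, handle near 3 o'clock (θ about 1.45), block 110 x 75, lathe yaw about -1.7°. I'll move above the handle and refine with the wrist camera.

```bash
python3 -m jog '[[0.01,0.055,0.01,0,0,-0.38,1],[0.01,0.06,0.01,0,0,-0.38,1],[0.01,0.06,0,0,0,-0.38,1],[0.01,0.06,0,0,0,-0.38,1],[0.01,0.06,0,0,0,-0.38,1],[0.04,0.04,0,0,0,-0.38,1],[0.04,0.04,0,0,0,-0.38,1],[0.04,0.04,0,0,0,-0.38,1]]'
python3 -m jog '[[0.04,0.045,0,0,0,0,1],[0.04,0.045,0,0,0,0,1],[0.035,0.045,0,0,0,0,1],[0,0,0,0,0,0,1],[0,0,0,0,0,0,1]]'
python3 - <<'E'
from h import *
o=robot.observe();c=robot.capture("wrist");import pickle;pickle.dump((o,c),open("w1.pkl","wb"))
print(o["tcp_pos"],o["eef_rot"],o["qpos"],o["time"],{k:v for k,v in c.items() if k!="img"})
save("pics/w1.png",c["img"],None,1.5)
E
```

```text
time: 1.2
tcp_pos: [0.3922, -0.1142, 0.2258]
eef_rot: [0.0, 1.0, -0.016, 0.001]
wrist_force: [0.9, -1.1, -0.5]
gripper_width: 0.999
finger_force: 0.0
time: 1.82
tcp_pos: [0.5055, 0.0191, 0.225]
eef_rot: [0.0, 1.0, -0.015, -0.001]
wrist_force: [-0.0, -0.4, 0.9]
gripper_width: 1.001
finger_force: 0.0
[0.50548425 0.01905651 0.2249565 ] [ 2.34002496e-04  9.99894011e-01 -1.45385881e-02 -7.35172212e-04] [-1.33124565e-01  4.39924108e-02  1.68257322e+00 -6.46356691e-04
  1.41643171e+00  1.46684980e+00] 1.825 {'intrinsics': array([[297.31863964,   0.        , 255.67016883],
       [  0.        , 297.31863964, 187.43278958],
       [  0.        ,   0.        ,   1.        ]]), 'hand_eye': array([[ 7.56038892e-04,  9.72886268e-01,  2.31282808e-01,
         6.54505890e-02],
       [ 9.99999714e-01, -7.37330282e-04, -1.67328345e-04,
        -1.83706575e-03],
       [ 7.74036886e-06,  2.31282869e-01, -9.72886548e-01,
        -1.79367574e-01],
       [ 0.00000000e+00,  0.00000000e+00,  0.00000000e+00,
         1.00000000e+00]])}
```

View pics/w1.png

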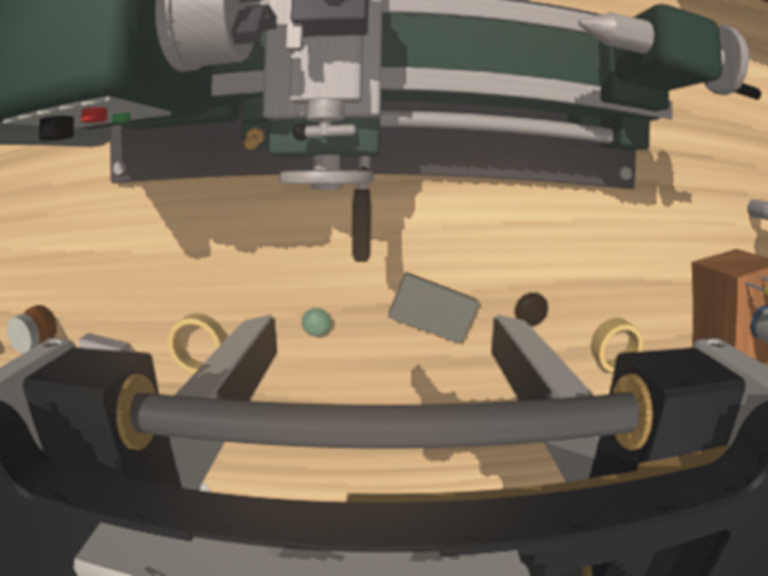

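The wrist view shows the handle running from (362,185) to (361,259), the wheel at (325,178), the nipple at (254,138), and the oilstone corner nearest the handle at (405,272). These pixels are in the 1.5x picture.

```bash
cat >> h.py <<'E'
def wray(o,c,px):
    K=c["intrinsics"]; u=np.array([px[0]-K[0,2],px[1]-K[1,2]])/K[0,0]; r=np.linalg.norm(u); 
    d=np.array([np.sin(r)*u[0]/r,-np.sin(r)*u[1]/r,-np.cos(r)]); H=c["hand_eye"]; Rt=rot(o["eef_rot"])
    return Rt@H[:3,3]+o["tcp_pos"], Rt@H[:3,:3]@d
def trir(L):
    A=np.zeros((3,3));b=np.zeros(3)
    for o,d in L: P=np.eye(3)-np.outer(d,d);A+=P;b+=P@o
    x=np.linalg.solve(A,b); return x,[round(float(np.linalg.norm((np.eye(3)-np.outer(d,d))@(x-o))),4) for o,d in L]
def wz(o,c,px,z): p,d=wray(o,c,px); return p+d*(z-p[2])/d[2]
E
python3 - <<'E'
from h import *
import pickle
np.set_printoptions(precision=4,suppress=True)
s,t=pickle.load(open("c.pkl","rb"));o,c=pickle.load(open("w1.pkl","rb"))
f=lambda x,y:(x/1.5,y/1.5)
for n,w,a,b in [("end",(361,259),(266.5,215.5),(246,208.5)),("base",(362,186),(250.5,211),(247,194.5)),("nip",(254,138),(225,222),(226.4,179)),("cornT",(635,187),(273,167),(321,203)),("cornH",(111,182),(212,292),(180,186))]:
    L=[wray(o,c,f(*w)),ray(s,a),ray(t,b)]; print(n,*trir(L),"ws",trir(L[:2])[0],"wt",trir(L[::2])[0])
print("tray z.02",[wz(o,c,f(*p),.018) for p in [(111,182),(635,187)]])
print("stone",[wz(o,c,f(*p),.014) for p in [(405,272),(480,302),(390,316),(467,343)]])
print("green",wz(o,c,f(317,322),.007),"handle end @z.068",wz(o,c,f(361,259),.068),wz(o,c,f(362,186),.068))
# fingers tip check
E
```

```text
end [0.5115 0.0342 0.0738] [0.0038, 0.0009, 0.0042] ws [0.5107 0.0376 0.0765] wt [0.5112 0.0335 0.0817]
base [0.5616 0.0326 0.0731] [0.0038, 0.0035, 0.0014] ws [0.5612 0.0338 0.0743] wt [0.5644 0.0336 0.0621]
nip [0.6042 0.1078 0.0931] [0.002, 0.001, 0.0026] ws [0.6032 0.1094 0.0939] wt [0.6013 0.1041 0.1113]
cornT [ 0.5659 -0.2298  0.014 ] [0.0039, 0.0021, 0.0021] ws [ 0.5642 -0.2188  0.0256] wt [ 0.5666 -0.2318  0.0054]
cornH [0.5825 0.2773 0.025 ] [0.0046, 0.0043, 0.0026] ws [0.582  0.2791 0.0257] wt [0.5835 0.2741 0.0328]
tray z.02 [array([0.5863, 0.2857, 0.018 ]), array([ 0.565 , -0.2228,  0.018 ])]
stone [array([0.4858, 0.002 , 0.014 ]), array([ 0.4555, -0.0672,  0.014 ]), array([0.4448, 0.0165, 0.014 ]), array([ 0.4153, -0.0559,  0.014 ])]
green [0.4383 0.0856 0.007 ] handle end @z.068 [0.5088 0.038  0.068 ] [0.5645 0.0352 0.068 ]
```

```bash
python3 -m jog '[[0.012,0.0075,0,0,0,0,0],[0.012,0.0075,0,0,0,0,0],[0,0,-0.04,0,0,0,0],[0,0,-0.04,0,0,0,0],[0,0,-0.04,0,0,0,0],[0,0,-0.037,0,0,0,0],[0,0,-0.01,0,0,0,0],[0,0,0,0,0,0,0]]' 8
python3 -m jog '[[0,0,0,0,0,0,-0.4],[0,0,0,0,0,0,-0.8],[0,0,0,0,0,0,-1],[0,0,0,0,0,0,-1],[0,0,0,0,0,0,-1],[0,0,0,0,0,0,-1]]' 8
```

```text
time: 2.88
tcp_pos: [0.5305, 0.0342, 0.0584]
eef_rot: [-0.0, 1.0, -0.015, -0.0]
wrist_force: [-0.1, 0.5, 0.1]
gripper_width: 0.498
finger_force: 0.0
time: 3.62
tcp_pos: [0.5307, 0.035, 0.0588]
eef_rot: [-0.001, 1.0, -0.015, 0.001]
wrist_force: [1.7, 5.0, 2.0]
gripper_width: 0.159
finger_force: 8.0
```

Run:
```python
import numpy as np
th=1.33+np.radians(30)*np.arange(13)
y=-28*np.sin(th)-20*np.arange(13)/12; z=28*np.cos(th)
print(np.round(np.c_[.032*np.diff(y),np.diff(y),np.diff(z)],1).tolist())
```

```text
[[-0.0, -1.4, -14.5], [0.2, 5.8, -12.4], [0.4, 11.0, -7.0], [0.4, 12.8, 0.3], [0.3, 10.7, 7.5], [0.2, 5.3, 12.7], [-0.1, -2.0, 14.5], [-0.3, -9.2, 12.4], [-0.5, -14.4, 7.0], [-0.5, -16.2, -0.3], [-0.5, -14.1, -7.5], [-0.3, -8.6, -12.7]]
```

```bash
python3 -m jog '[[0,-0.0014,-0.0145,0,0,0,-1],[0.0002,0.0058,-0.0124,0,0,0,-1],[0.0004,0.011,-0.007,0,0,0,-1],[0,0,0,0,0,0,-1]]' 15
```

```text
time: 4.12
tcp_pos: [0.5315, 0.0503, 0.0253]
eef_rot: [-0.0, 1.0, -0.015, 0.001]
wrist_force: [-0.8, 4.7, 7.2]
gripper_width: 0.153
finger_force: 15.0
```

```bash
python3 -m jog '[[0.0004,0.0128,0.0003,0,0,0,-1],[0.0003,0.0107,0.0075,0,0,0,-1],[0.0002,0.0053,0.0127,0,0,0,-1],[0,0,0,0,0,0,-1]]'
python3 -m jog '[[-0.0001,-0.002,0.0145,0,0,0,-1],[-0.0003,-0.0092,0.0124,0,0,0,-1],[-0.0005,-0.0144,0.007,0,0,0,-1],[0,0,0,0,0,0,-1]]'
python3 -m jog '[[-0.0005,-0.0162,-0.0003,0,0,0,-1],[-0.0005,-0.0141,-0.0075,0,0,0,-1],[-0.0003,-0.0086,-0.0127,0,0,0,-1],[0,0,0,0,0,0,-1]]'
```

```text
time: 4.62
tcp_pos: [0.5326, 0.0794, 0.0451]
eef_rot: [-0.001, 1.0, -0.015, 0.001]
wrist_force: [3.1, 4.6, 1.3]
gripper_width: 0.154
finger_force: 15.0
time: 5.12
tcp_pos: [0.5314, 0.0521, 0.0799]
eef_rot: [0.0, 1.0, -0.015, 0.001]
wrist_force: [-0.7, 0.6, 8.8]
gripper_width: 0.158
finger_force: 15.1
time: 5.62
tcp_pos: [0.5296, 0.0142, 0.0563]
eef_rot: [-0.001, 1.0, -0.016, 0.0]
wrist_force: [5.6, 4.9, -4.8]
gripper_width: 0.154
finger_force: 15.0
```

```bash
python3 -m jog '[[0,-0.0014,-0.0145,0,0,0,-1],[0.0002,0.0058,-0.0124,0,0,0,-1],[0.0004,0.011,-0.007,0,0,0,-1],[0.0004,0.0128,0.0003,0,0,0,-1],[0.0003,0.0107,0.0075,0,0,0,-1],[0.0002,0.0053,0.0127,0,0,0,-1],[0,0,0,0,0,0,-1]]'
python3 -m jog '[[-0.0001,-0.002,0.0145,0,0,0,-1],[-0.0003,-0.0092,0.0124,0,0,0,-1],[-0.0005,-0.0144,0.007,0,0,0,-1],[-0.0005,-0.0162,-0.0003,0,0,0,-1],[-0.0005,-0.0141,-0.0075,0,0,0,-1],[-0.0003,-0.0086,-0.0127,0,0,0,-1],[0,-0.001,-0.004,0,0,0,-1],[0,0,0,0,0,0,-1]]'
```

```text
time: 6.5
tcp_pos: [0.5317, 0.0594, 0.0442]
eef_rot: [-0.001, 1.0, -0.015, 0.001]
wrist_force: [4.1, 5.8, 1.4]
gripper_width: 0.156
finger_force: 15.0
time: 7.5
tcp_pos: [0.5287, -0.0064, 0.0524]
eef_rot: [-0.001, 1.0, -0.015, -0.0]
wrist_force: [4.5, 6.1, -1.7]
gripper_width: 0.157
finger_force: 15.0
```

```bash
python3 -m jog '[[0,0,0,0,0,0,0],[0,0,0,0,0,0,0],[0,0,0.03,0,0,0,0],[-0.005,0.02,0.04,0,0,0,0],[-0.01,0.045,0.04,0,0,0,0],[-0.01,0.045,0.03,0,0,0,0],[0,0,0,0,0,0,0],[0,0,0,0,0,0,0]]'
python3 - <<'E'
from h import *
import pickle
o=robot.observe();c=robot.capture("wrist");s=robot.capture("side");t=robot.capture("top");pickle.dump((o,c,s,t),open("w2.pkl","wb"))
print(o["tcp_pos"],o["qpos"])
def cr(i,x,y,w,h,k): return cv2.resize(i[y:y+h,x:x+w],None,fx=k,fy=k,interpolation=cv2.INTER_CUBIC)
p=np.array([.605,.107,.09])
a=np.vstack([cr(s["img"],200,200,50,37,8)[:296],cr(t["img"],200,160,50,37,8)])
b=cr(c["img"],156,60,200,296,2)[:592]
print(a.shape,b.shape)
save("pics/n2.png",np.hstack([a,b]))
E
```

```text
time: 8.5
tcp_pos: [0.503, 0.1018, 0.1932]
eef_rot: [0.001, 1.0, -0.015, -0.001]
wrist_force: [0.5, -1.0, -0.1]
gripper_width: 0.498
finger_force: 0.0
[0.50298931 0.10175094 0.19321464] [ 3.17217721e-02  8.72615104e-02  1.70366472e+00 -1.35821409e-03
  1.35267648e+00  1.63229242e+00]
(592, 400, 3) (592, 400, 3)
```

View pics/n2.png

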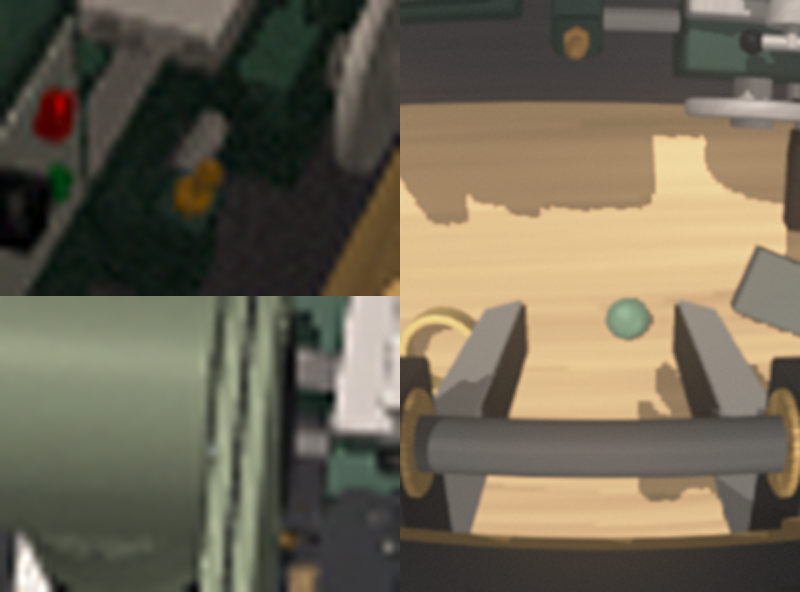

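The side crop shows the nipple clear of the carriage, with its foot at about (223.5,224.5) and tip at about (226.3,221.5). In the wrist view it is near the top edge at (243.5,80). I'll take a closer wrist view for accuracy.

```bash
python3 -m jog '[[0.02,-0.015,0,0,0,0,0],[0.025,-0.015,-0.01,0,0,0,0],[0,0,0,0,0,0,0],[0,0,0,0,0,0,0]]'
python3 - <<'E'
from h import *
import pickle
o=robot.observe();c=robot.capture("wrist");t=robot.capture("top");pickle.dump((o,c,t),open("w3.pkl","wb"))
print(o["tcp_pos"])
o2,c2,s,_=pickle.load(open("w2.pkl","rb"))
def cr(i,x,y,w,h,k): return cv2.resize(i[y:y+h,x:x+w],None,fx=k,fy=k,interpolation=cv2.INTER_CUBIC)
def wpx(o,c,p):
    H=c["hand_eye"];v=H[:3,:3].T@(rot(o["eef_rot"]).T@(np.array(p)-o["tcp_pos"])-H[:3,3]);r=np.arctan2(np.hypot(v[0],v[1]),-v[2]);n=np.hypot(v[0],v[1]);K=c["intrinsics"];return K[0,2]+K[0,0]*r*v[0]/n,K[1,2]-K[0,0]*r*v[1]/n
x,y=[int(v) for v in wpx(o,c,[.605,.107,.09])];print(x,y)
x0,y0=x-25,max(0,y-18);print(x0,y0)
A=cr(c["img"],x0,y0,50,36,8)
B=cr(c2["img"],218,62,50,36,8)
C=cr(s["img"],200,205,50,36,8);D=cr(t["img"],200,160,50,36,8)
save("pics/n3.png",np.vstack([np.hstack([A,B]),np.hstack([C,D])]))
E
```

```text
time: 9.15
tcp_pos: [0.5478, 0.0722, 0.1835]
eef_rot: [-0.0, 1.0, -0.015, -0.001]
wrist_force: [0.0, 0.0, -0.7]
gripper_width: 0.498
finger_force: 0.0
[0.54782559 0.07218981 0.18348171]
217 128
192 110
```

View pics/n3.png

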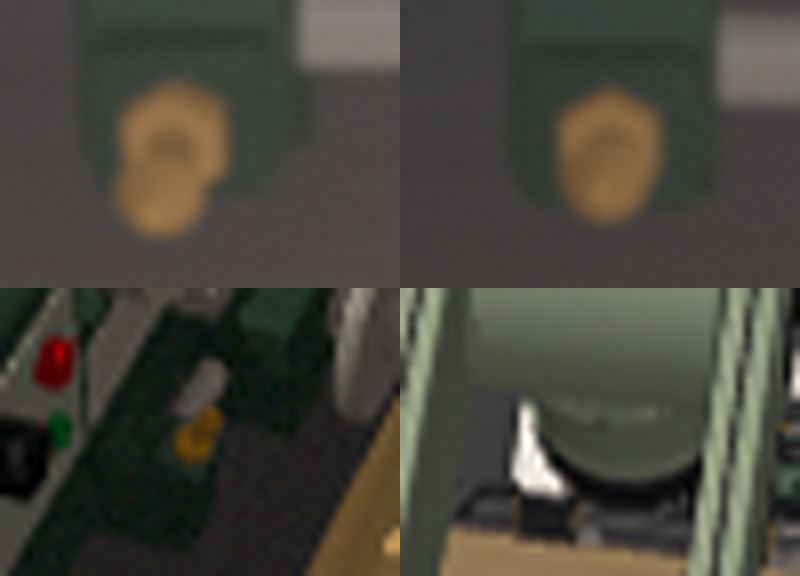

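```bash
cat > fit.py <<'E'
from h import *
import pickle
np.set_printoptions(precision=4,suppress=True)
o2,c2,s,_=pickle.load(open("w2.pkl","rb"));o3,c3,_=pickle.load(open("w3.pkl","rb"));s0,t0=pickle.load(open("c.pkl","rb"))
yaw=np.radians(-1.9);ax=np.array([-np.sin(.4363)*np.cos(yaw),-np.sin(.4363)*np.sin(yaw),np.cos(.4363)])
obs=[("w3",.004,wray(o3,c3,(213.5,127.1))),("w3",.0165,wray(o3,c3,(212,134))),("w2",.004,wray(o2,c2,(244.25,79.9))),("w2",.0165,wray(o2,c2,(243.4,84.5))),("s",.004,ray(s,(224.1,224.3))),("s",.0165,ray(s,(226,221.5))),("t",.009,ray(t0,(226.4,179)))]
def go(sel):
    f=lambda p:np.concatenate([(np.eye(3)-np.outer(d,d))@(p+ax*z-o) for n,z,(o,d) in obs if n in sel])
    r=least_squares(f,[.6,.1,.08]); return r.x,np.round(np.linalg.norm(f(r.x).reshape(-1,3),axis=1)*1e3,1)
for sel in (["w2","w3"],["w2","w3","s"],["s","t"],["w3","w2","s","t"],["w3","s"],["w3","t"]): print(sel,*go(sel))
E
python3 fit.py
```

```text
['w2', 'w3'] [0.6074 0.1116 0.08  ] [0.4 0.2 0.3 0.4]
['w2', 'w3', 's'] [0.607  0.1112 0.0832] [0.9 0.3 0.1 0.5 0.4 0.8]
['s', 't'] [0.6095 0.106  0.0776] [0.9 1.  1.7]
['w3', 'w2', 's', 't'] [0.6076 0.1102 0.0825] [1.2 1.1 1.1 1.6 0.8 0.8 5.1]
['w3', 's'] [0.6071 0.1111 0.0831] [0.8 0.2 0.5 0.8]
['w3', 't'] [0.6078 0.108  0.094 ] [1.8 1.6 3.4]
```

```bash
python3 - <<'E'
from h import *
import pickle
np.set_printoptions(precision=4,suppress=True)
s,t=pickle.load(open("c.pkl","rb"))
print("big",*tri((s,(347,78)),(t,(410,252))),"yellow",*tri((s,(294.5,97)),(t,(384.5,203))))
E
python3 -m jog '[[-0.03,-0.02,0.02,0,0,0,0],[-0.03,-0.045,0.03,0,0,0,0],[-0.02,-0.055,0.02,0,0,0.3,0],[-0.01,-0.06,0.02,0,0,0.3,0],[-0.01,-0.06,0.01,0,0,0.3,0],[0,-0.06,0.01,0,0,0.3,0],[0,-0.06,0.01,0,0,0.3,0],[0,-0.04,0,0,0,0.3,0]]' 
python3 -m jog '[[0,-0.01,0,0,0,0.04,0.2],[0,0,0,0,0,0,0.2],[0,0,0,0,0,0,0.2]]'
python3 - <<'E'
from h import *
import pickle
o=robot.observe();c=robot.capture("wrist");pickle.dump((o,c),open("w4.pkl","wb"));print(o["tcp_pos"],o["eef_rot"],o["qpos"])
save("pics/w4.png",c["img"],None,1.5)
E
```

```text
big [ 0.3963 -0.479   0.2297] [np.float64(0.0028998172528974775), np.float64(0.0028998172528974827)] yellow [ 0.5512 -0.416   0.1673] [np.float64(7.365759248344938e-05), np.float64(7.365759248358565e-05)]
time: 10.25
tcp_pos: [0.4488, -0.3282, 0.3055]
eef_rot: [0.001, 0.994, 0.111, 0.001]
wrist_force: [0.7, 0.3, 0.3]
gripper_width: 0.502
finger_force: 0.0
time: 10.62
tcp_pos: [0.4492, -0.3342, 0.3041]
eef_rot: [-0.0, 0.993, 0.114, 0.0]
wrist_force: [0.3, -0.3, -1.7]
gripper_width: 0.598
finger_force: 0.0
[ 0.44921234 -0.33418658  0.30406309] [-3.18296726e-04  9.93463845e-01  1.14146764e-01  6.31691365e-05] [-7.94488841e-01  1.16192322e-01  1.44387412e+00  4.90955249e-04
  1.58195071e+00  5.47520630e-01]
```

View pics/w4.png

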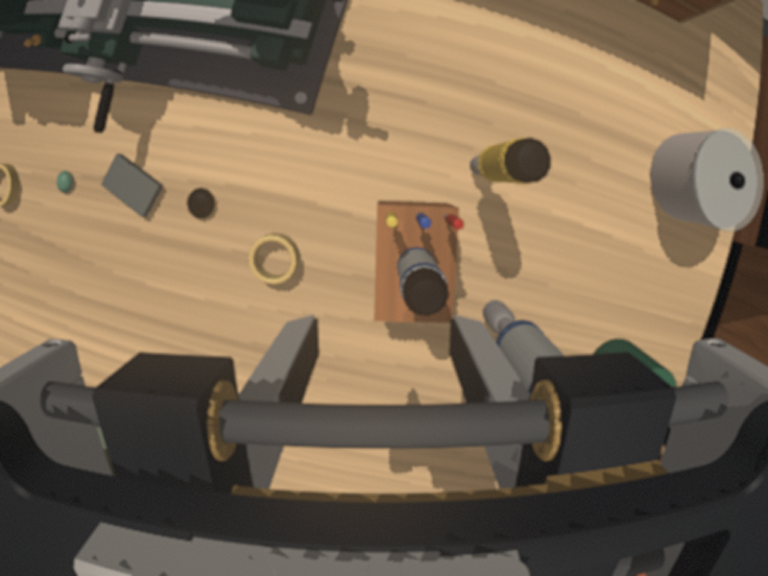

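In the wrist view the gun's cap centre is at (424,290) in the 1.5x picture. The files are at the top edge of the block, so the tool axes are aligned with the block. The big gun is to the right at (520,340).

Run:
```python
from h import *
import pickle
np.set_printoptions(precision=4,suppress=True)
s,t=pickle.load(open("c.pkl","rb"));o,c=pickle.load(open("w4.pkl","rb"))
f=lambda x,y:(x/1.5,y/1.5)
print("cap",wz(o,c,f(424,291),.182), trir([wray(o,c,f(424,291)),ray(s,(325,107)),ray(t,(370.2,235))]))
print("ring",wz(o,c,f(414,261),.085))
q=[wz(o,c,f(*p),.08) for p in [(378,202),(458,205),(374,320),(451,321)]];print("block",q,"mid",np.mean(q,0))
```

```text
cap [ 0.4428 -0.3626  0.182 ] (array([ 0.4423, -0.366 ,  0.1828]), [0.0035, 0.0005, 0.0037])
ring [ 0.4454 -0.3614  0.085 ]
block [array([ 0.4899, -0.3174,  0.08  ]), array([ 0.5044, -0.3887,  0.08  ]), array([ 0.3805, -0.3387,  0.08  ]), array([ 0.3961, -0.4109,  0.08  ])] mid [ 0.4427 -0.3639  0.08  ]
```

```bash
python3 -m jog '[[-0.006,-0.03,0,0,0,0,0.2],[0,0,-0.03,0,0,0,0.2],[0,0,-0.04,0,0,0,0.2],[0,0,-0.04,0,0,0,0.2],[0,0,-0.04,0,0,0,0.2],[0,0,-0.033,0,0,0,0.2],[0,0,0,0,0,0,0.2],[0,0,0,0,0,0,0.2]]'
python3 -m jog '[[0,0,0,0,0,0,-0.1],[0,0,0,0,0,0,-0.2],[0,0,0,0,0,0,-0.4],[0,0,0,0,0,0,-1],[0,0,0,0,0,0,-1],[0,0,0,0,0,0,-1],[0,0,0,0,0,0,-1]]' 30
```

```text
time: 11.68
tcp_pos: [0.444, -0.366, 0.1226]
eef_rot: [0.001, 0.993, 0.114, 0.001]
wrist_force: [0.2, -0.6, 0.9]
gripper_width: 0.6
finger_force: 0.0
time: 12.55
tcp_pos: [0.4434, -0.3661, 0.122]
eef_rot: [0.0, 0.994, 0.113, 0.0]
wrist_force: [-1.0, 1.1, 5.4]
gripper_width: 0.359
finger_force: 30.0
```

```bash
python3 -m jog '[[0,0,0.01,0,0,0,-1],[0,0,0.03,0,0,0,-1],[0,0,0.04,0,0,0,-1],[0,0,0.04,0,0,0,-1],[0,0,0.04,0,0,0,-1],[0,0,0.02,0,0,0,-1],[0,0,0,0,0,0,-1],[0,0,0,0,0,0,-1]]' 45
```

```text
time: 13.55
tcp_pos: [0.4422, -0.3652, 0.2988]
eef_rot: [-0.002, 0.994, 0.113, -0.001]
wrist_force: [-0.2, -0.7, -6.0]
gripper_width: 0.361
finger_force: 45.0
```

```bash
cat > tgt.py <<'E'
from h import *
import sys
np.set_printoptions(precision=4,suppress=True)
foot=np.array([.6073,.110,.0825]);yaw=np.radians(-1.9)
ax=np.array([-np.sin(.4363)*np.cos(yaw),-np.sin(.4363)*np.sin(yaw),np.cos(.4363)])
ly=np.array([-np.sin(yaw),np.cos(yaw),0]);Rt=np.c_[np.cross(-ly,-ax),-ly,-ax]
def need(d,off=np.zeros(3)):
    o=robot.observe(); T=foot+ax*(d+.1172)+off
    w=R.from_matrix(Rt@rot(o["eef_rot"]).T).as_rotvec(degrees=True)/8
    print("ax",ax,"T",T,"shift",T-o["tcp_pos"],"turn/8deg",w,"F",o["wrist_force"],"M",o["wrist_torque"],o["finger_force"],o["time"])
if __name__=="__main__": need(float(sys.argv[1]))
E
python3 tgt.py .06
```

```text
ax [-0.4224  0.014   0.9063] T [0.5325 0.1125 0.2431] shift [ 0.0903  0.4777 -0.0557] turn/8deg [ 0.2815 -3.135  -1.8391] F [-0.1696 -0.6582 -5.9572] M [0.0778 0.0042 0.0057] 44.98349905014038 13.55
```

```bash
python3 -m jog '[[0.009,0.04,0,0.028,-0.314,-0.184,-1],[0.009,0.048,0,0.028,-0.314,-0.184,-1],[0.009,0.048,0,0.028,-0.314,-0.184,-1],[0.009,0.048,0,0.028,-0.314,-0.184,-1],[0.009,0.048,0,0.028,-0.314,-0.184,-1],[0.009,0.048,0,0.028,-0.314,-0.184,-1],[0.009,0.048,0,0.028,-0.314,-0.184,-1],[0.009,0.048,0,0.028,-0.314,-0.184,-1]]'
python3 -m jog '[[0.009,0.048,0,0.028,-0.314,-0.184,-1],[0.009,0.04,0,0.028,-0.314,-0.184,-1],[0,0.012,-0.015,0,0,0,-1],[0,0,-0.02,0,0,0,-1],[0,0,-0.02,0,0,0,-1],[0,0,0,0,0,0,-1],[0,0,0,0,0,0,-1],[0,0,0,0,0,0,-1]]'
python3 tgt.py .06
python3 - <<'E'
from h import *
import pickle
o=robot.observe();c=robot.capture("wrist");s=robot.capture("side");t=robot.capture("top");pickle.dump((o,c,s,t),open("w5.pkl","wb"))
def cr(i,x,y,w,h,k): return cv2.resize(i[y:y+h,x:x+w],None,fx=k,fy=k,interpolation=cv2.INTER_CUBIC)
save("pics/w5.png",np.hstack([cr(s["img"],190,165,80,80,5),cr(c["img"],156,0,160,160,2.5)]))
E
```

```text
time: 14.55
tcp_pos: [0.5133, 0.0116, 0.2981]
eef_rot: [0.004, 0.985, 0.009, 0.173]
wrist_force: [1.0, -0.0, -4.2]
gripper_width: 0.357
finger_force: 45.0
time: 15.55
tcp_pos: [0.5337, 0.1097, 0.2471]
eef_rot: [0.005, 0.976, -0.017, 0.218]
wrist_force: [0.1, 0.4, -3.8]
gripper_width: 0.354
finger_force: 45.0
ax [-0.4224  0.014   0.9063] T [0.5325 0.1125 0.2431] shift [-0.0012  0.0028 -0.004 ] turn/8deg [0.0244 0.0293 0.0145] F [ 0.1488  0.3824 -3.8136] M [0.0881 0.5796 0.0147] 44.9839049577713 15.55
```

View pics/w5.png

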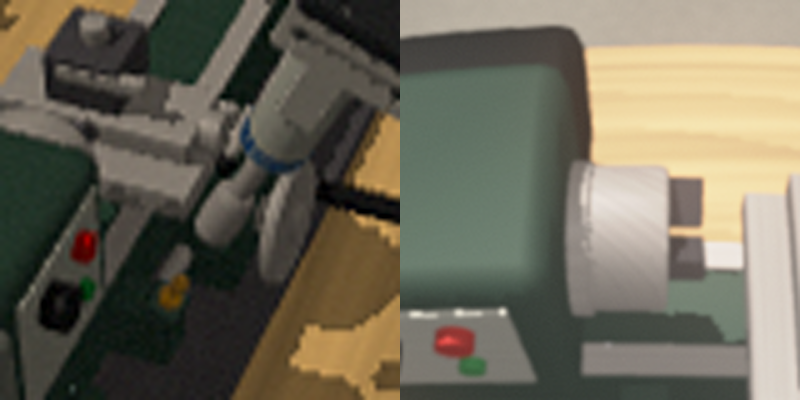

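Side view: the gun's axis through the blue ring (270,152) and mouth (212,232) extends to the nipple at (178,288), so it is lined up there. Now I'll check the sideways direction in the wrist view.

Run:
```python
from h import *
import pickle
from tgt import foot,ax
o,c,s,t=pickle.load(open("w5.pkl","rb"))
def wpx(p):
    H=c["hand_eye"];v=H[:3,:3].T@(rot(o["eef_rot"]).T@(np.array(p)-o["tcp_pos"])-H[:3,3]);r=np.arctan2(np.hypot(v[0],v[1]),-v[2]);n=np.hypot(v[0],v[1]);K=c["intrinsics"];return np.round([K[0,2]+K[0,0]*r*v[0]/n,K[1,2]-K[0,0]*r*v[1]/n],1)
z=rot(o["eef_rot"])[:,2]
print("nip foot,hex,head",wpx(foot),wpx(foot+ax*.004),wpx(foot+ax*.0165))
print("mouth",wpx(o["tcp_pos"]+z*.1172),"ring",wpx(o["tcp_pos"]+z*.0422))
print("side mouth",proj(s,o["tcp_pos"]+z*.1172),"nip head",proj(s,foot+ax*.0165),"hex",proj(s,foot+ax*.004))
def cr(i,x,y,w,h,k): return cv2.resize(i[y:y+h,x:x+w],None,fx=k,fy=k,interpolation=cv2.INTER_CUBIC)
save("pics/w6.png",cr(c["img"],196,110,120,120,5))
```

```text
nip foot,hex,head [254.4 174.5] [254.4 175.1] [254.4 177.1]
mouth [257.5 182.7] ring [258.1 203.5]
side mouth [231.899  210.3996] nip head [225.8219 221.5118] hex [224.0692 223.9995]
```

View pics/w6.png

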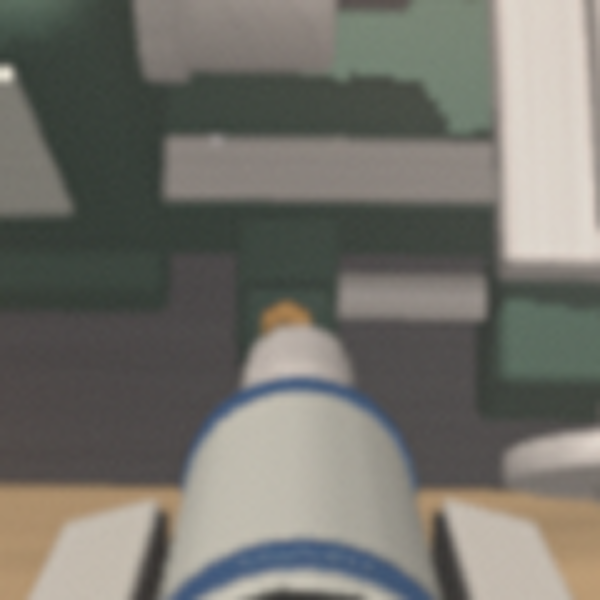

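The wrist view has the nipple hexagon at x=253.4 and the gun's axis at about 255.5 at that depth, so it needs about +2.4 mm in y. That agrees with the computed shift of 2.8 mm. I'll correct and approach along the axis.

```bash
python3 -m jog '[[-0.0012,0.0027,-0.004,0.024,0.029,0.014,-1],[0,0,0,0,0,0,-1],[0.004,0,-0.009,0,0,0,-1],[0.004,0,-0.009,0,0,0,-1],[0.004,0,-0.009,0,0,0,-1],[0.0028,-0.0004,-0.0047,0,0,0,-1],[0,0,0,0,0,0,-1],[0,0,0,0,0,0,-1]]' 55
python3 tgt.py .025
```

```text
time: 16.7
tcp_pos: [0.5468, 0.1124, 0.2106]
eef_rot: [0.004, 0.976, -0.016, 0.216]
wrist_force: [-0.1, -0.3, -4.1]
gripper_width: 0.357
finger_force: 55.0
ax [-0.4224  0.014   0.9063] T [0.5472 0.112  0.2114] shift [ 0.0004 -0.0004  0.0008] turn/8deg [ 0.     -0.0075 -0.0038] F [-0.1131 -0.2805 -4.1199] M [ 0.0883  0.5721 -0.0271] 54.983648220150364 16.7
```

```bash
python3 -m jog '[[0.0013,0,-0.0024,0,0,0,-1],[0.0012,0,-0.0027,0,0,0,-1],[0.0012,0,-0.0027,0,0,0,-1],[0,0,0,0,0,0,-1]]'
python3 tgt.py .014
python3 -m jog '[[0.0012,0,-0.0027,0,0,0,-1],[0.0012,0,-0.0027,0,0,0,-1],[0,0,0,0,0,0,-1]]'
python3 tgt.py .008
```

```text
time: 17.2
tcp_pos: [0.5502, 0.1123, 0.2022]
eef_rot: [0.004, 0.976, -0.016, 0.215]
wrist_force: [0.5, -0.1, -4.0]
gripper_width: 0.352
finger_force: 55.0
ax [-0.4224  0.014   0.9063] T [0.5519 0.1118 0.2014] shift [ 0.0016 -0.0004 -0.0008] turn/8deg [ 0.0013 -0.0136 -0.0032] F [ 0.4553 -0.1334 -4.0277] M [-0.0352  0.5249  0.0073] 54.9840436406456 17.2
time: 17.58
tcp_pos: [0.5532, 0.1123, 0.1974]
eef_rot: [0.004, 0.976, -0.016, 0.216]
wrist_force: [0.7, -0.5, -3.1]
gripper_width: 0.358
finger_force: 55.0
ax [-0.4224  0.014   0.9063] T [0.5544 0.1118 0.196 ] shift [ 0.0012 -0.0006 -0.0014] turn/8deg [-0.0002 -0.0033 -0.0034] F [ 0.7224 -0.5123 -3.069 ] M [-0.0218  0.125  -0.0527] 54.98506427785584 17.575
```

```bash
python3 -m jog '[[0.0008,0,-0.0018,0,0,0,-1],[0.0009,0,-0.0018,0,0,0,-1],[0,0,0,0,0,0,-1],[0,0,0,0,0,0,-1]]'
python3 -m jog '[[0.0008,0,-0.0018,0,0,0,-1],[0.0009,0,-0.0018,0,0,0,-1],[0,0,0,0,0,0,-1],[0,0,0,0,0,0,-1]]'
python3 tgt.py .003
```

```text
time: 18.08
tcp_pos: [0.5547, 0.1121, 0.1934]
eef_rot: [0.004, 0.976, -0.016, 0.216]
wrist_force: [4.1, -1.3, -5.2]
gripper_width: 0.359
finger_force: 55.0
time: 18.58
tcp_pos: [0.5564, 0.1123, 0.1915]
eef_rot: [0.004, 0.976, -0.016, 0.216]
wrist_force: [-3.6, -1.5, 5.6]
gripper_width: 0.354
finger_force: 55.0
ax [-0.4224  0.014   0.9063] T [0.5565 0.1117 0.1914] shift [ 0.0001 -0.0006 -0.0001] turn/8deg [ 0.0027 -0.0025 -0.0047] F [-3.6397 -1.4918  5.6209] M [-0.536   0.4411 -0.236 ] 54.99457776546478 18.575
```

```bash
python3 -m jog '[[0.0008,0,-0.0018,0,0,0,-1],[0.0009,0,-0.0018,0,0,0,-1],[0,0,0,0,0,0,-1],[0,0,0,0,0,0,-1]]'
python3 tgt.py -.001
python3 -m jog '[[0.0008,0,-0.0018,0,0,0,-1],[0.0009,0,-0.0018,0,0,0,-1],[0,0,0,0,0,0,-1],[0,0,0,0,0,0,-1]]'
python3 tgt.py -.005
```

```text
time: 19.08
tcp_pos: [0.558, 0.1123, 0.1881]
eef_rot: [0.004, 0.976, -0.016, 0.216]
wrist_force: [-5.7, -1.8, 7.6]
gripper_width: 0.357
finger_force: 55.0
ax [-0.4224  0.014   0.9063] T [0.5582 0.1116 0.1878] shift [ 0.0002 -0.0007 -0.0003] turn/8deg [ 0.004  -0.0031 -0.0052] F [-5.7086 -1.8268  7.5695] M [-0.5319  0.5515 -0.261 ] 54.9959135055542 19.075
time: 19.58
tcp_pos: [0.5597, 0.1123, 0.1847]
eef_rot: [0.004, 0.976, -0.016, 0.216]
wrist_force: [-6.9, -2.2, 8.4]
gripper_width: 0.357
finger_force: 55.0
ax [-0.4224  0.014   0.9063] T [0.5599 0.1116 0.1842] shift [ 0.0002 -0.0007 -0.0005] turn/8deg [ 0.0042 -0.0029 -0.005 ] F [-6.9305 -2.2441  8.4465] M [-0.5541  0.6589 -0.2881] 54.99715805053711 19.575
```

```bash
python3 -m jog '[[0.0008,0,-0.0018,0,0,0,-1],[0,0,0,0,0,0,-1],[0,0,0,0,0,0,-1],[0,0,0,0,0,0,-1]]'
python3 tgt.py -.007
python3 - <<'E'
from h import *
s=robot.capture("side");c=robot.capture("wrist")
def cr(i,x,y,w,h,k): return cv2.resize(i[y:y+h,x:x+w],None,fx=k,fy=k,interpolation=cv2.INTER_CUBIC)
save("pics/w7.png",np.hstack([cr(s["img"],200,180,50,50,8),cr(c["img"],196,110,100,100,4)]))
E
```

```text
time: 20.08
tcp_pos: [0.5605, 0.1123, 0.1831]
eef_rot: [0.004, 0.976, -0.016, 0.216]
wrist_force: [-6.8, -3.0, 9.6]
gripper_width: 0.356
finger_force: 55.0
ax [-0.4224  0.014   0.9063] T [0.5608 0.1115 0.1824] shift [ 0.0002 -0.0008 -0.0007] turn/8deg [ 0.0043 -0.0022 -0.0053] F [-6.7872 -3.046   9.579 ] M [-0.6074  0.7217 -0.4028] 54.99788224697113 20.075
```

View pics/w7.png

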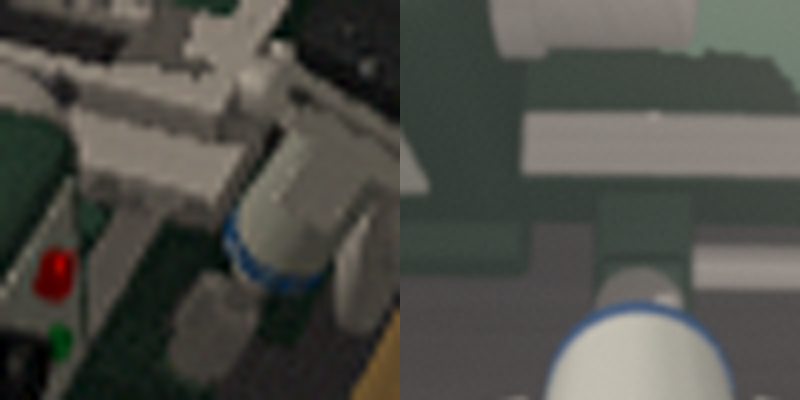

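Run:
```python
from tgt import *
s=robot.capture("side")
u=np.cross(ax,ly)
for d in (.006,.0105):
    P=np.array([proj(s,foot+ax*d+.011*(np.cos(a)*u+np.sin(a)*ly)) for a in np.linspace(0,6.28,40)]); q=(P-[200,180])*8
    print(d,"centre",q.mean(0),"max y",q[q[:,1].argmax()],"min x",q[q[:,0].argmin()])
# observed coupler silhouette profile along projected axis
g=s["img"].astype(int); c0=proj(s,foot+ax*.006);e=proj(s,foot+ax*.07)-c0;L=np.linalg.norm(e);e/=L
for m in np.arange(-14,36,2.): 
    p=c0+e*L*m/64; print(m,g[int(round(p[1])),int(round(p[0]))].tolist(),end=" ")
z=rot(robot.observe()["eef_rot"])[:,2];print("barrel end crop px",(proj(s,robot.observe()["tcp_pos"]+z*.0422)-[200,180])*8)
```

```text
0.006 centre [195.446  349.3163] max y [200.9363 378.0076] min x [163.1092 342.0851]
0.0105 centre [200.484  342.1692] max y [206.0117 370.9   ] min x [168.0808 334.8975]
-14.0 [52, 54, 47] -12.0 [62, 57, 54] -10.0 [62, 57, 54] -8.0 [60, 57, 51] -6.0 [60, 57, 51] -4.0 [64, 60, 55] -2.0 [64, 60, 55] 0.0 [64, 60, 55] 2.0 [64, 59, 53] 4.0 [64, 59, 53] 6.0 [63, 58, 53] 8.0 [63, 58, 52] 10.0 [63, 58, 52] 12.0 [62, 57, 53] 14.0 [62, 57, 53] 16.0 [66, 61, 56] 18.0 [66, 61, 56] 20.0 [70, 63, 59] 22.0 [72, 67, 59] 24.0 [72, 67, 59] 26.0 [65, 61, 56] 28.0 [65, 61, 56] 30.0 [60, 57, 53] 32.0 [60, 57, 53] 34.0 [60, 57, 53] barrel end crop px [266.514  247.3315]
```

```bash
python3 -c "
from plant import robot
print(robot.hand_in())"
```

```text
the job is handed in; nothing more can be done
None
```

I handed the job in at about 20 s of the 72 s. The carriage was wound just over two turns (about 41 mm). The gun is held at 55 N with its coupler on the nipple, which the side view and the force readings both support. The nozzle is an estimated 9 to 10 mm in, at about 15 N of push. The hand-in call gave no verdict, so the result is unconfirmed.

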